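Seat the pressure plate of a test jig on its locating pin and press it home

TASK

Pick up the loose pressure plate by its bar handle and bring it down on the test jig, square with it, sliding it along the jig's slot as far as needed until the locating pin hidden beneath finds the hole in its underside and it drops on. Then press it down, without forcing it, until the sprung platen is fully at its lower stop, and finish still gripping the handle and holding the plate pressed down. Leave the other things on the bench where they are.

Things in the scene. Friction and masses are not known exactly. Their poses are not given: they have to be found in the camera images.
- jig: Test jig, fixed to the bench. Origin: centre of its underside on the bench; z up. Square aluminium base 116x116 mm carrying a grey sprung platen 104x104 mm, flat top at z=30 mm when up, 24 mm at its stop; it moves straight down only. Four 8 mm screw heads stand 3 mm above the platen at x, y = +-44 mm. A slot 18x64 mm runs through the platen's middle along the jig's x.
- jig_slot (a point): Middle of the jig's slot, 40 mm above the bench, same axes as the jig. One upright steel pin stands in the slot, 10 mm diameter, tip tapered over its last 5 mm to 3.6 mm, tip level with this point (10 mm above the raised platen). It is on the slot's centre line but clamped anywhere from x=-10 to +10 mm of this point: not reported, differs each time, seen only while not covered.
- plate_handle (a point): Loose pressure plate, 0.25 kg, lying flat: aluminium block 80 (x) x 60 (y) x 24 mm thick with a black bar handle upright on its middle, 50 mm along x, 14 mm thick along y, 28 mm high. Point: centre of the handle, 38 mm above the plate's underside, 14 mm above its top face. On the pin's tip it is 78 mm above the bench, dropped on the raised platen 68 mm, pressed home 62 mm.
- plate_hole (a point): Mouth of the plate's blind hole, in the middle of its flat underside, straight below the handle's centre; 12 mm diameter, 20 mm deep, slightly chamfered. The plate's x axis must lie along the jig's x axis; a half turn makes no difference.
- platen (a joint): Travel of the jig's sprung platen, m: 0 = up, grows as it is pressed down, 0.006 = at its rigid lower stop. The spring takes about 5 N to start and 11 N at the stop; the plate's own weight does not move it.
- marker_c (a point): bystander: white marker with black cap, 16x136x17 mm, lying between the two work spots; point at its middle
- tip_tin: bystander: round tin, 56 mm diameter, 32 mm high; origin at the centre of its underside
- solder_spool: bystander: spool of solder wire, 62 mm diameter, 46 mm high, standing on its flange; origin at the centre of its underside
- driver_c (a point): bystander: small screwdriver, 14x137x15 mm, lying; point at its middle
There are look-alikes about, which are no part of the job. Leave any yellow look-alike of the part that bears plate_handle alone.

How it is judged (in metres and radians):
On the way, in this order (a step that is already met when the one before it is completed fails the run):
1. the plate is lifted clear of the bench by its handle (height (world z) of plate_handle above 0.085 m and contact force between the fingers and plate above 1 N), for 0.2 s.
2. the plate has dropped on the pin, square with the jig (x of plate_handle in the frame of jig between -0.016 and 0.016 m and y of plate_handle in the frame of jig between -0.004 and 0.004 m and angle between the x axis of plate_handle and the x axis of jig, either way round below 0.15 rad and angle between plate_handle's own z axis and vertical below 0.07 rad and z of plate_handle in the frame of jig below 0.0715 m and contact force between the fingers and plate above 1 N), for 0.1 s.
At the end, for the whole second after the job is handed in: Plate on the pin (handle within 16 mm along, 4 mm across the jig, square within 0.15 rad, tilt under 0.07 rad, handle point under 64.5 mm above the jig's underside), platen pressed over 4.5 of 6 mm and still, plate bearing on the jig with over 5 N, fingers still on it with over 1 N (x of plate_handle in the frame of jig between -0.016 and 0.016 m and y of plate_handle in the frame of jig between -0.004 and 0.004 m and angle between the x axis of plate_handle and the x axis of jig, either way round below 0.15 rad and angle between plate_handle's own z axis and vertical below 0.07 rad and z of plate_handle in the frame of jig below 0.0645 m and value of joint platen above 0.0045 m and velocity of joint platen below 0.01 m/s and contact force between the fingers and plate above 1 N and contact force between jig and plate above 5 N); the arm keeps its last pose, push and grip.
It fails at once if the plate is forced against the jig with more than 60 N (contact force between jig and plate above 60 N).
It fails at once if a bystander is moved more than 30 mm (distance of any of marker_c, tip_tin, solder_spool, driver_c from where it was at the start of the episode above 0.03 m).
It also fails if it takes over 64 s, if anything falls off the work surface, if the arm or the gripper's body presses on something with over 40 N, if the wrist force passes 120 N, or if a joint passes its speed limit or range.

ROBOT

A 7-joint arm with a two-finger parallel gripper is mounted at the origin on a cart in front of the work surface, level with it; the furniture and walls round the work are solid. World frame = base frame: x ahead of the robot, y to its left, z up, the work surface at z = 0. Lengths are in m, angles in degrees, forces in N, time in s.
With the tool pointing down it reaches from about 0.425 to 0.95 m from the base axis. Payload 4.7 kg.
Tool frame: the origin (TCP) lies on the centre line of the jaws, within the pads' length; the fingertips stand 17 mm ahead of it and the grasp point (between the pads) lies 2 mm behind it (arm.tip_reach is the distance from the TCP to the fingertips, in m); z points along the fingers, y is the line along which they close (so a half turn about z gives the same grasp; the last joint's range is limited). The gripper opens to 85 mm and grips with 20 to 120 N. Pads are 22 mm wide; open, the fingers measure 114 mm over their backs; the gripper's body (76 mm by 85 mm) begins 54 mm behind the grasp point. The pads swing forward as they close: fully open they stand 13 mm farther back than shut.
Start: joints at [69.964, 26.849, -2.785, 87.806, 1.381, 65.374, -4.715], TCP at [0.213, -0.641, 0.248] pointing down, gripper open.
Joint ranges: [-148.3, 148.3], [-19.14, 114.17], [-79.39, 73.82], [5.75, 140.21], [-59.74, 239.74], [12.07, 113.84], [-152.46, 152.46]. Speed limits (degrees/s): [147.25, 147.25, 180, 180, 180, 180, 180].

INTERFACE

Orientations are given as [roll, pitch, yaw] about the fixed x, y, z axes, in that order (R = Rz(yaw) Ry(pitch) Rx(roll)).
In Python, from workcell import sensors, grab_frame, arm, outline_of, tip_of gives the robot as it stands. The module is installed in compiled form; this text tells all that it offers.
- The arm moves only by the tool move_arm, never from a script. Its argument "commands" is a list of rows, each an object of numbers: "dx", "dy", "dz": the shift along the tool's x, y, z in mm; "spin": the turn about the tool's z in degrees. In form: [{"dx": .., "dy": .., "dz": .., "spin": ..}, ...]. A call has 1 to 5 rows; each row shifts and turns the commanded pose from where the row before left it, along the tool's axes as they then stand; what a row does not reach is not made up. A row lasts 1/8 s, in which the tool goes at most 62.5 mm and 10.7 degrees, less where a joint would pass 70% of its speed; a pose out of reach is approached as far as the arm can. A call with a gripper value outside its range is refused whole. "jaw" is the finger opening in mm, from 0 to 85.4, set as the call begins (left out, the last holds). The fingers move at their own pace and stop on an object; the grip force is fixed at half the most. Time passes only in rows, so rows that do not move let the fingers close. It gives the time, the measured TCP pose, the force, the opening and the grip force at its end, in the units of the state.
- sensors.get_state(): the state, without advancing time (a new reading comes with each control period).
- grab_frame(name): name is "scene" or "top" or "wrist"; returns a dict with "pixels" (384x512x3 uint8, blue, green, red), "fx", "fy", "cx", "cy" (pixels), "extrinsics" (4x4, takes a point from world to camera coordinates). Camera axes: x right, y up, looking along -z (the intrinsics and any distortion apply to the point x, -y, -z); pixel columns grow to the right and rows downward; lengths in m; the calibration is good to about 2 mm. A picture is of the moment at which its call begins. There is no depth.
- arm.hand_in(): hands the job in; it is judged then, once.
Trained networks look in a picture, given as the dict that the camera call returned (one of the last four; its "shot" number tells which), for a name from the list of things; names that differ only in an ending like _2 or _b are one class to them, and where a whole thing is asked for, a point or a joint stands for the part that bears it (a point fixed in the world has none). Each returns a list of dicts, best first, with "score" (0 to 1); they miss things now and then, are a little off and sometimes report something else, mostly with a low value. They report only what shows in the picture. A call takes as long as a camera call. They do not tell look-alikes from the thing itself.
- outline_of(thing, picture): "mask" (384x512 bool, what is visible of it).
- tip_of(thing, picture): "xyz" ([x, y, z] in m, in world coordinates, good to about 4 mm: a listed point, or the origin of a listed thing).
The state is a dict: "time": time; "joint_positions": joint angles; "dq": joint speeds; "joint_efforts": joint torques, N m; "tcp_pos": TCP position; "tcp_rot": TCP orientation; "contact_force": force on the tool from outside, world axes, zero at the start; "wrist_torque": the same for the moment, N m; "opening": opening from 0.0 (shut) to 1.0 (fully open); "grip_force": force on a finger pad.
Only numpy, scipy, OpenCV 4.12 (cv2) and the standard library are available. Lean on these libraries where they do the work, as an engineer would, in place of code of your own. Each camera call takes 0.05 s, during which the arm holds its last target. There are 200 camera calls.

## Working session

There is one attempt and no reset: what is moved stays moved. The work goes in short steps, Python scripts to look and compute and a tool call to move; the robot and the scene stay as the last step left them, time stands still between calls to the robot, and variables do not carry over. Pictures are saved under pics/ and viewed, at most 10 in all, crops included, and the job is handed in when it is done.

Besides the shell and the picture viewer there is one more tool, called after "Request:" in YAML: its name, and indented under it one key for each argument. move_arm: Moves the arm, as the interface text tells. Its arguments: {"type":"object","properties":{"commands":{"type":"array"},"jaw":{"type":"number"}},"required":["commands"]}

```bash
mkdir -p pics; cat > h.py <<'E'
import numpy as np,cv2
from workcell import sensors, grab_frame, arm, outline_of, tip_of
def proj(f,p):
    c=f["extrinsics"]@np.append(p,1); return np.array([f["fx"]*c[0]/-c[2]+f["cx"], f["fy"]*-c[1]/-c[2]+f["cy"]])
def unproj(f,uv,z):
    E=np.array(f["extrinsics"]);R=E[:3,:3];t=E[:3,3];o=-R.T@t
    d=R.T@np.array([(uv[0]-f["cx"])/f["fx"],-(uv[1]-f["cy"])/f["fy"],-1]); return o+d*(z-o[2])/d[2]
E
python3 - <<'E'
from h import *
ims=[]
for n in("scene","top"):
    f=grab_frame(n); print(n,f.keys()); ims.append(f["pixels"])
    for t in("jig","jig_slot","plate_handle","plate_hole","marker_c","tip_tin","solder_spool","driver_c"):
        for r in tip_of(t,f)[:4]: print(t,round(r["score"],2),np.round(r["xyz"],4),np.round(proj(f,r["xyz"])))
    cv2.imwrite(f"pics/{n}0.png",f["pixels"])
print(sensors.get_state())
E
```

```text
scene dict_keys(['pixels', 'fx', 'fy', 'cx', 'cy', 'extrinsics', 'shot'])
jig 0.93 [6.242e-01 1.323e-01 3.000e-04] [189. 253.]
jig_slot 0.86 [0.6191 0.1354 0.0371] [188. 245.]
plate_handle 0.91 [ 0.474  -0.2414  0.0385] [327. 186.]
plate_hole 0.79 [ 0.5688 -0.1338  0.0031] [274. 202.]
plate_hole 0.66 [ 0.4727 -0.2436 -0.0025] [327. 197.]
marker_c 0.66 [ 0.6072 -0.0055  0.0062] [232. 222.]
tip_tin 0.61 [ 0.7475 -0.0123  0.003 ] [196. 198.]
solder_spool 0.64 [ 0.7528 -0.1532 -0.0019] [229. 172.]
driver_c 0.47 [ 0.4479 -0.3534  0.0067] [356. 177.]
top dict_keys(['pixels', 'fx', 'fy', 'cx', 'cy', 'extrinsics', 'shot'])
jig 0.79 [ 0.6239  0.13   -0.0011] [168. 181.]
jig_slot 0.94 [0.6207 0.1317 0.0409] [164. 179.]
jig_slot 0.43 [ 0.753  -0.1542  0.002 ] [286. 132.]
plate_handle 0.72 [ 0.4749 -0.2429  0.0333] [325. 247.]
plate_handle 0.64 [ 0.5691 -0.1289  0.0408] [276. 204.]
plate_hole 0.88 [ 0.5655 -0.1336  0.0033] [277. 208.]
plate_hole 0.75 [ 0.5713 -0.1277  0.0387] [275. 203.]
plate_hole 0.68 [ 0.4705 -0.2454 -0.0032] [323. 249.]
marker_c 0.76 [0.6137 0.     0.0079] [222. 186.]
tip_ti
[... 166 characters left out ...]
 'joint_positions': array([69.96276358, 26.84620775, -2.78438464, 87.80456147,  1.38016794,
       65.3722213 , -4.71456428]), 'dq': array([ 0.00851578,  0.0694397 ,  0.01271413,  0.0879164 , -0.01495261,
        0.02647253, -0.00066329]), 'joint_efforts': array([-5.57503517e-04, -5.10153043e+01, -4.69717348e-02, -2.38011253e+01,
        1.08000997e-02,  9.08167913e-04,  5.48616086e-07]), 'tcp_pos': array([ 0.21291197, -0.6405806 ,  0.24837443]), 'tcp_rot': array([ 1.79989636e+02, -3.18406047e-03,  1.83823662e+01]), 'contact_force': array([ 0.02609466, -1.02064809, -0.60946235]), 'wrist_torque': array([-0.02446778,  0.03647249, -0.00304794]), 'grip_force': 0.0, 'opening': 0.9998882778759871}
```

View pics/scene0.png

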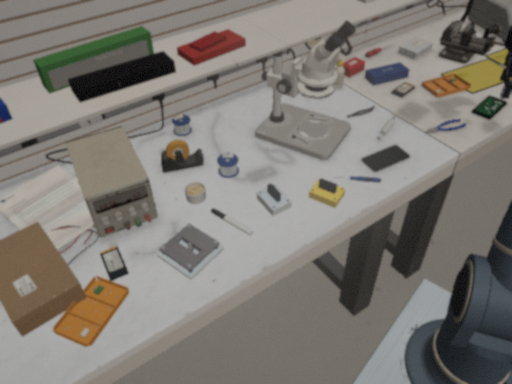

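View pics/top0.png

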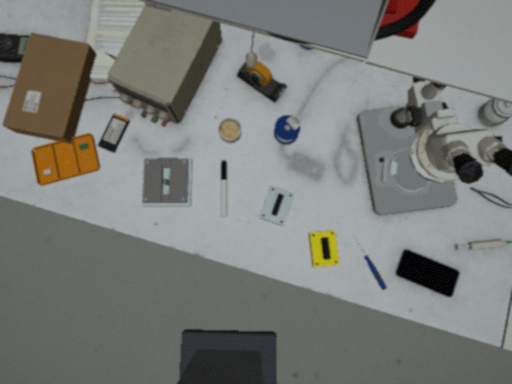

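Two candidates: the silver block at top (276,204) / scene (273,199), and the yellow one at top (325,247) / scene (327,190). The silver aluminium one fits; the yellow is the look-alike to leave alone. I'll confirm in a crop.

```bash
python3 - <<'E'
from h import *
f=grab_frame("top"); p=f["pixels"]
a=cv2.resize(p[170:238,240:308],(400,400),interpolation=cv2.INTER_CUBIC)
b=cv2.resize(p[147:215,132:200],(400,400),interpolation=cv2.INTER_CUBIC)
cv2.imwrite("pics/crop1.png",np.hstack([a,b]))
def rect(m,z):
    c=max(cv2.findContours(m.astype(np.uint8),0,2)[0],key=cv2.contourArea)
    w=np.array([unproj(f,q[0],z)[:2]for q in c],np.float32)*1000
    return cv2.minAreaRect(w)
for t,z in(("plate_handle",.024),("jig",.025)):
    for r in outline_of(t,f)[:3]: print(t,r["score"],rect(r["mask"],z))
g=p.max(2)<70; m=np.zeros_like(g); m[185:225,260:292]=g[185:225,260:292]
print("handle",rect(m,.052),m.sum(), unproj(f,np.argwhere(m).mean(0)[::-1],.048))
E
```

```text
plate_handle 0.89 ((473.1371154785156, -241.7585906982422), (79.33554077148438, 63.02920150756836), 7.731593132019043)
plate_handle 0.62 ((568.614990234375, -132.7205810546875), (59.96567916870117, 79.85860443115234), 72.83032989501953)
jig 0.69 ((619.5763549804688, 127.2258529663086), (117.00865173339844, 116.80343627929688), 2.9130313396453857)
handle ((568.0040893554688, -131.2675323486328), (9.77413558959961, 47.04859924316406), 71.43058013916016) 90 [ 0.56832615 -0.13145194  0.048     ]
```

View pics/crop1.png

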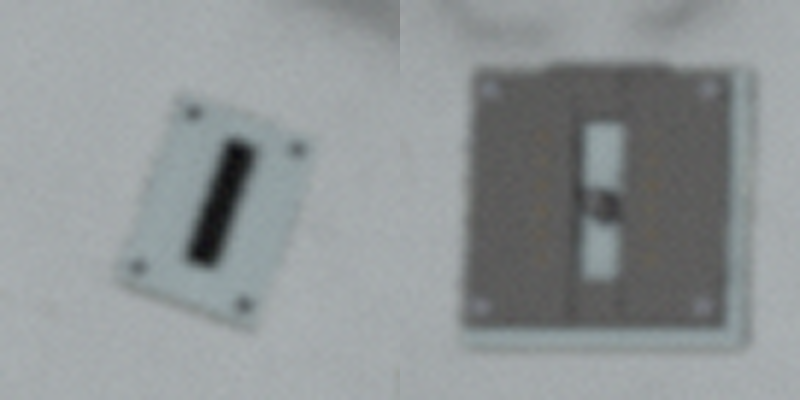

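Crop confirms: silver block with black handle at crop (220,205), long axis tilted about -18°. On the jig, the slot runs vertically (world x) with the pin showing at crop (603,205). Now I'll move towards the plate.

Request:
move_arm:
  commands:
    - {"dx": 50,"dy": -37}
    - {"dx": 50,"dy": -37}
    - {"dx": 50,"dy": -37}
    - {"dx": 50,"dy": -37}
    - {"dx": 50,"dy": -37}
  jaw: 85

```text
invalid input at $.commands[0]: expected keys dx, dy, dz, spin
```

Request:
move_arm:
  commands:
    - {"dx": 50,"dy": -37}
    - {"dx": 50,"dy": -37}
    - {"dx": 50,"dy": -37}
    - {"dx": 50,"dy": -37}
    - {"dx": 40,"dy": -30}

```text
invalid input at $.commands[0]: expected keys dx, dy, dz, spin
```

Request:
move_arm:
  commands:
    - {"spin": 9}
    - {"spin": 9}
    - {"spin": 9}
    - {"spin": 9}
    - {}
  jaw: 50

```text
invalid input at $.commands[0]: expected keys dx, dy, dz, spin
```

Request:
move_arm:
  commands:
    - {"dx": 50,"dy": -37,"dz": 0,"spin": 0}
    - {"dx": 50,"dy": -37,"dz": 0,"spin": 0}
    - {"dx": 50,"dy": -37,"dz": 0,"spin": 0}
    - {"dx": 50,"dy": -37,"dz": 0,"spin": 0}
    - {"dx": 50,"dy": -37,"dz": 0,"spin": 0}
  jaw: 85

```text
time: 1.68
tcp_pos: [0.3928, -0.3845, 0.2487]
tcp_rot: [179.9, -0.0, 18.4]
contact_force: [0.8, -0.1, 0.1]
opening: 0.995
grip_force: 0.0
```

Request:
move_arm:
  commands:
    - {"dx": 50,"dy": -37,"dz": 0,"spin": 0}
    - {"dx": 50,"dy": -37,"dz": 0,"spin": 0}
    - {"dx": 50,"dy": -37,"dz": 0,"spin": 0}
    - {"dx": 50,"dy": -37,"dz": 0,"spin": 0}
    - {"dx": 40,"dy": -30,"dz": 0,"spin": 0}

```text
time: 2.3
tcp_pos: [0.5647, -0.139, 0.2487]
tcp_rot: [180.0, -0.1, 18.5]
contact_force: [0.3, -1.2, 0.7]
opening: 0.995
grip_force: 0.0
```

Request:
move_arm:
  commands:
    - {"dx": 0,"dy": 0,"dz": 0,"spin": 9}
    - {"dx": 0,"dy": 0,"dz": 0,"spin": 9}
    - {"dx": 0,"dy": 0,"dz": 0,"spin": 9}
    - {"dx": 0,"dy": 0,"dz": 0,"spin": 9}
    - {"dx": 0,"dy": 0,"dz": 0,"spin": 0}
  jaw: 50

```text
time: 2.92
tcp_pos: [0.5635, -0.1415, 0.2485]
tcp_rot: [180.0, -0.0, -17.5]
contact_force: [1.1, 0.2, 0.2]
opening: 0.585
grip_force: 0.0
```

```bash
python3 - <<'E'
from h import *
f=grab_frame("wrist"); p=f["pixels"]
cv2.imwrite("pics/wrist1.png",p)
for t in("plate_handle","plate_hole"):
    for r in tip_of(t,f)[:3]: print(t,round(r["score"],2),np.round(r["xyz"],4),np.round(proj(f,r["xyz"])))
def rect(m,z):
    c=max(cv2.findContours(m.astype(np.uint8),0,2)[0],key=cv2.contourArea)
    w=np.array([unproj(f,q[0],z)[:2]for q in c],np.float32)*1000
    return cv2.minAreaRect(w)
for r in outline_of("plate_handle",f)[:2]:
    M=r["mask"];print(r["score"],rect(M,.024))
    k=cv2.morphologyEx(M.astype(np.uint8),cv2.MORPH_CLOSE,np.ones((25,25)))
    print("dark",rect((p.max(2)<70)&(k>0),.052))
g=grab_frame("top")
for uv in((490,90),(708,90),(703,305),(482,305)): print(np.round(unproj(g,(132+(uv[0]-400)/5.882-.5,147+uv[1]/5.882-.5),.033),4))
print("pin",unproj(g,(132+(603-400)/5.882-.5,147+205/5.882-.5),.038))
E
```

```text
plate_handle 0.93 [ 0.5649 -0.1332  0.0359] [247. 169.]
plate_handle 0.68 [ 0.4692 -0.2439  0.0361] [368. 220.]
plate_hole 0.88 [ 0.5688 -0.1323  0.0012] [245. 159.]
plate_hole 0.59 [ 0.4721 -0.2419 -0.0014] [355. 206.]
0.85 ((476.6925964355469, -242.0870819091797), (91.34745788574219, 61.93170928955078), 6.952754497528076)
dark ((478.18353271484375, -240.56146240234375), (57.695064544677734, 15.51134967803955), 7.316323757171631)
0.66 ((570.159423828125, -133.1260528564453), (59.846038818359375, 80.68661499023438), 72.5119857788086)
dark ((570.8155517578125, -133.26441955566406), (13.058589935302734, 50.53416061401367), 71.61495208740234)
[0.6626 0.1765 0.033 ]
[0.665  0.0892 0.033 ]
[0.5781 0.0864 0.033 ]
[0.5758 0.1736 0.033 ]
pin [0.61625663 0.12732464 0.038     ]
```

View pics/wrist1.png

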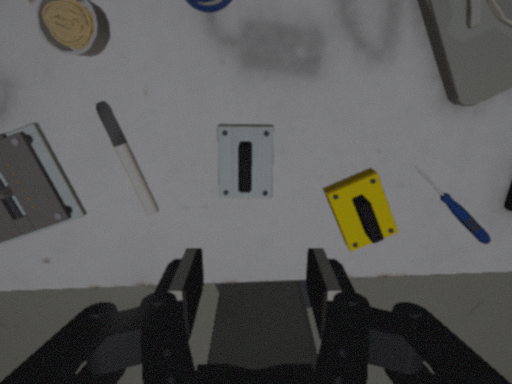

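The wrist picture shows the silver plate at (246,160), aligned with the fingers; the yellow one at (360,210) is clear. Descending.

Request:
move_arm:
  commands:
    - {"dx": 3,"dy": -10.4,"dz": 45,"spin": 0.5}
    - {"dx": 0,"dy": 0,"dz": 45,"spin": 0}
    - {"dx": 0,"dy": 0,"dz": 45,"spin": 0}
    - {"dx": 0,"dy": 0,"dz": 30,"spin": 0}
    - {"dx": 0,"dy": 0,"dz": 15,"spin": 0}

```text
time: 3.8
tcp_pos: [0.5686, -0.1325, 0.0666]
tcp_rot: [180.0, 0.1, -18.1]
contact_force: [0.4, 0.1, -0.0]
opening: 0.585
grip_force: 0.0
```

Request:
move_arm:
  commands:
    - {"dx": 0,"dy": 0,"dz": 15,"spin": 0}
    - {"dx": 0,"dy": 0,"dz": 8,"spin": 0}
    - {"dx": 0,"dy": 0,"dz": 0,"spin": 0}
    - {"dx": 0,"dy": 0,"dz": 0,"spin": 0}

```text
time: 4.3
tcp_pos: [0.5701, -0.1327, 0.0461]
tcp_rot: [-180.0, -0.1, -18.1]
contact_force: [-0.7, 0.0, -0.3]
opening: 0.585
grip_force: 0.0
```

Request:
move_arm:
  commands:
    - {"dx": 0,"dy": 0,"dz": 2,"spin": 0}
    - {"dx": 0,"dy": 0,"dz": 0,"spin": 0}
    - {"dx": 0,"dy": 0,"dz": 0,"spin": 0}
    - {"dx": 0,"dy": 0,"dz": 0,"spin": 0}
    - {"dx": 0,"dy": 0,"dz": 0,"spin": 0}
  jaw: 0

```text
time: 4.92
tcp_pos: [0.5696, -0.1328, 0.0436]
tcp_rot: [180.0, -0.0, -18.1]
contact_force: [-1.4, -0.6, 3.6]
opening: 0.154
grip_force: 59.5
```

Request:
move_arm:
  commands:
    - {"dx": 0,"dy": 0,"dz": 0,"spin": 0}
    - {"dx": 0,"dy": 0,"dz": 0,"spin": 0}

```text
time: 5.18
tcp_pos: [0.5696, -0.1328, 0.0436]
tcp_rot: [180.0, -0.0, -18.1]
contact_force: [-1.1, -1.7, 5.7]
opening: 0.152
grip_force: 59.6
```

Request:
move_arm:
  commands:
    - {"dx": 0,"dy": 0,"dz": -15,"spin": 0}
    - {"dx": 0,"dy": 0,"dz": -30,"spin": 0}
    - {"dx": 0,"dy": 0,"dz": -35,"spin": 0}
    - {"dx": 0,"dy": 0,"dz": -20,"spin": 0}
    - {"dx": 0,"dy": 0,"dz": 0,"spin": 0}

```text
time: 5.8
tcp_pos: [0.5703, -0.1324, 0.1449]
tcp_rot: [-180.0, -0.2, -18.1]
contact_force: [0.0, -0.7, -2.9]
opening: 0.153
grip_force: 58.8
```

Request:
move_arm:
  commands:
    - {"dx": 0,"dy": 0,"dz": 0,"spin": -7}
    - {"dx": 0,"dy": 0,"dz": 0,"spin": -7}
    - {"dx": 0,"dy": 0,"dz": 0,"spin": -6}
    - {"dx": 0,"dy": 0,"dz": 0,"spin": 0}
    - {"dx": 0,"dy": 0,"dz": 0,"spin": 0}

```text
time: 6.42
tcp_pos: [0.5689, -0.1325, 0.1425]
tcp_rot: [-180.0, 0.1, 1.8]
contact_force: [0.1, 0.1, -3.5]
opening: 0.153
grip_force: 58.8
```

```bash
python3 - <<'E'
from h import *
T=[]
for n in("top","scene","wrist"):
    f=grab_frame(n); p=f["pixels"]; cv2.imwrite(f"pics/{n}2.png",p)
    for t in("jig","jig_slot","plate_handle"):
        for r in tip_of(t,f)[:3]: print(n,t,round(r["score"],2),np.round(r["xyz"],4),np.round(proj(f,r["xyz"])))
    u,v=np.round(proj(f,[.62,.131,.035])).astype(int); print(n,u,v)
    if n=="wrist": h=60
    else: h=34
    y0,x0=max(0,v-h),max(0,u-h)
    c=p[y0:y0+2*h,x0:x0+2*h]
    if n!="top": T.append(cv2.resize(c,(400,400),interpolation=cv2.INTER_CUBIC)); print(n,x0,y0,c.shape)
cv2.imwrite("pics/crop2.png",np.hstack(T)); print(sensors.get_state()["tcp_pos"])
E
```

```text
top jig 0.6 [6.244e-01 1.281e-01 1.000e-04] [169. 181.]
top jig_slot 0.58 [0.6198 0.1355 0.0414] [162. 179.]
top plate_handle 0.49 [ 0.4717 -0.2413  0.0364] [324. 248.]
top 165 180
scene jig 0.88 [ 6.223e-01  1.334e-01 -3.000e-04] [190. 253.]
scene jig_slot 0.9 [0.6224 0.1358 0.04  ] [187. 243.]
scene jig_slot 0.63 [ 0.5701 -0.1349  0.0993] [275. 175.]
scene plate_handle 0.72 [ 0.4727 -0.2413  0.037 ] [327. 187.]
scene plate_handle 0.63 [ 0.5685 -0.1356  0.1412] [275. 163.]
scene plate_handle 0.3 [ 6.210e-01  1.327e-01 -3.000e-04] [190. 254.]
scene 189 244
scene 155 210 (68, 68, 3)
wrist jig_slot 0.33 [ 0.6117 -0.0032  0.0044] [ 95. 132.]
wrist plate_handle 0.75 [ 0.5661 -0.1359  0.1367] [262. 278.]
wrist plate_handle 0.72 [ 0.469  -0.2446  0.0357] [382. 316.]
wrist -120 119
wrist 0 59 (120, 120, 3)
[ 0.56945279 -0.13259174  0.14336548]
```

View pics/crop2.png

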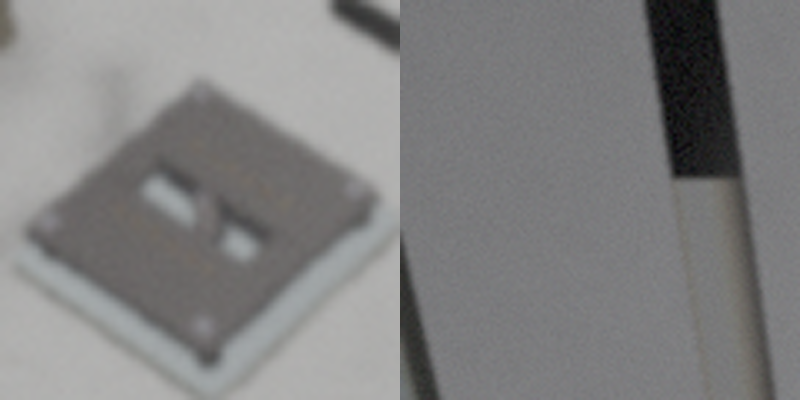

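Scene crop: the platen with screws at (200,92), (357,187), (203,325), (47,222), and the pin from base (213,240) up to its tip near (203,190). The wrist crop doesn't show the jig.

```bash
python3 - <<'E'
from h import *
f=grab_frame("scene")
P=lambda u,v,z:np.round(unproj(f,(155+u/5.882-.5,210+v/5.882-.5),z),4)
S=[P(*q,.033) for q in((200,92),(357,187),(203,325),(47,222))]
print(S,np.mean(S,0)); c=np.mean(S,0)[:2]
d=(S[0]-S[3])[:2]+(S[1]-S[2])[:2]; 
for a,b in((0,1),(3,2),(0,3),(1,2)):
  e=S[a]-S[b];print(np.degrees(np.arctan2(e[1],e[0])))
for v in(185,190,195):print("tip",P(203,v,.04)[:2]-c)
print("base at slot",P(213,235,.03)[:2]-c)
E
```

```text
[array([0.6671, 0.0886, 0.033 ]), array([0.5789, 0.0847, 0.033 ]), array([0.5775, 0.1736, 0.033 ]), array([0.6643, 0.1773, 0.033 ])] [0.62195 0.13105 0.033  ]
2.531837622450036
2.4408539560890836
-88.19193994791434
-89.09777883846986
tip [ 0.00205 -0.00365]
tip [ 0.00015 -0.00185]
tip [-1.75e-03  5.00e-05]
base at slot [-0.01305  0.00705]
```

Request:
move_arm:
  commands:
    - {"dx": 12,"dy": -50,"dz": 0,"spin": 0}
    - {"dx": 12,"dy": -60,"dz": 0,"spin": 0}
    - {"dx": 12,"dy": -60,"dz": 0,"spin": 0}
    - {"dx": 11,"dy": -52,"dz": 0,"spin": 0}
    - {"dx": 11,"dy": -40,"dz": 0,"spin": 0}

```text
time: 7.7
tcp_pos: [0.6187, 0.1344, 0.1434]
tcp_rot: [-180.0, -0.0, 2.0]
contact_force: [1.2, 0.4, -2.8]
opening: 0.152
grip_force: 59.1
```

Request:
move_arm:
  commands:
    - {"dx": 0,"dy": 0,"dz": 20,"spin": 0}
    - {"dx": 0,"dy": 0,"dz": 20,"spin": 0}
    - {"dx": 0,"dy": 0,"dz": 5,"spin": 0}
    - {"dx": 0,"dy": 0,"dz": 0,"spin": 0}
    - {"dx": 0,"dy": 0,"dz": 0,"spin": 0}

```text
time: 8.32
tcp_pos: [0.6194, 0.1306, 0.099]
tcp_rot: [-180.0, -0.1, 1.8]
contact_force: [-0.3, 1.1, -3.2]
opening: 0.153
grip_force: 59.1
```

```bash
python3 - <<'E'
from h import *
T=[]
for n in("top","scene"):
    f=grab_frame(n); p=f["pixels"]
    for t in("plate_handle","jig_slot"):
        for r in tip_of(t,f)[:3]: print(n,t,round(r["score"],2),np.round(r["xyz"],4))
    u,v=np.round(proj(f,[.62,.131,.06])).astype(int)
    T.append(cv2.resize(p[v-40:v+40,u-40:u+40],(400,400),interpolation=cv2.INTER_CUBIC)); print(n,u,v)
cv2.imwrite("pics/crop3.png",np.hstack(T)); s=sensors.get_state();print(s["tcp_pos"],s["tcp_rot"],s["contact_force"])
E
```

```text
top plate_handle 0.88 [ 0.4725 -0.2445  0.0352]
top plate_handle 0.73 [ 0.4448 -0.35    0.0024]
top plate_handle 0.53 [0.6241 0.1345 0.0965]
top jig_slot 0.85 [0.6197 0.1336 0.0388]
top 163 178
scene plate_handle 0.84 [0.6206 0.1269 0.0967]
scene jig_slot 0.92 [0.6199 0.1323 0.0383]
scene 188 237
[0.61897533 0.13119925 0.09871599] [-1.79996690e+02 -4.07456739e-02  1.87607946e+00] [ 0.24992837  0.3651807  -3.18842254]
```

View pics/crop3.png

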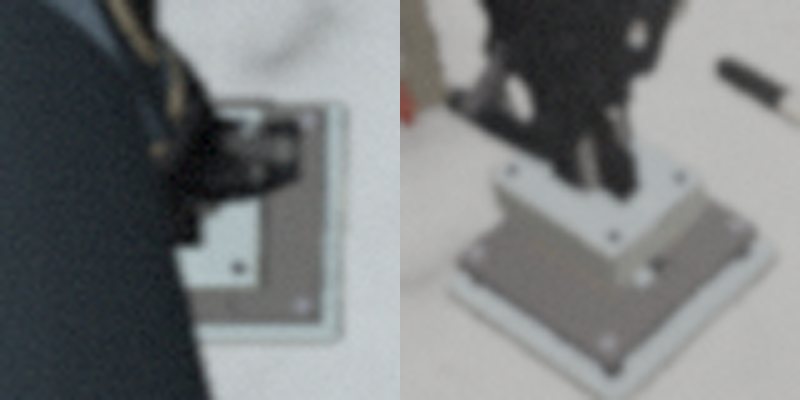

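The plate sits level and square above the platen (scene crop, plate around (600,200)). Lowering gently.

Request:
move_arm:
  commands:
    - {"dx": 0,"dy": 0,"dz": 8,"spin": 0}
    - {"dx": 0,"dy": 0,"dz": 4,"spin": 0}
    - {"dx": 0,"dy": 0,"dz": 2,"spin": 0}
    - {"dx": 0,"dy": 0,"dz": 0,"spin": 0}
    - {"dx": 0,"dy": 0,"dz": 0,"spin": 0}

```text
time: 9.25
tcp_pos: [0.619, 0.1313, 0.0844]
tcp_rot: [-180.0, -0.0, 1.9]
contact_force: [0.5, -0.3, -2.9]
opening: 0.153
grip_force: 59.2
```

Request:
move_arm:
  commands:
    - {"dx": 0,"dy": 0,"dz": 1,"spin": 0}
    - {"dx": 0,"dy": 0,"dz": 1,"spin": 0}
    - {"dx": 0,"dy": 0,"dz": 1,"spin": 0}
    - {"dx": 0,"dy": 0,"dz": 0,"spin": 0}
    - {"dx": 0,"dy": 0,"dz": 0,"spin": 0}

```text
time: 9.88
tcp_pos: [0.6188, 0.1312, 0.0813]
tcp_rot: [180.0, -0.0, 1.9]
contact_force: [0.3, -0.4, -3.1]
opening: 0.149
grip_force: 59.2
```

Request:
move_arm:
  commands:
    - {"dx": 0,"dy": 0,"dz": 1,"spin": 0}
    - {"dx": 0,"dy": 0,"dz": 1,"spin": 0}
    - {"dx": 0,"dy": 0,"dz": 0,"spin": 0}
    - {"dx": 0,"dy": 0,"dz": 0,"spin": 0}

```text
time: 10.38
tcp_pos: [0.6188, 0.1312, 0.0793]
tcp_rot: [180.0, 0.0, 1.9]
contact_force: [-0.5, -0.0, -2.9]
opening: 0.145
grip_force: 59.2
```

Request:
move_arm:
  commands:
    - {"dx": 0,"dy": 0,"dz": 1,"spin": 0}
    - {"dx": 0,"dy": 0,"dz": 1,"spin": 0}
    - {"dx": 0,"dy": 0,"dz": 1,"spin": 0}
    - {"dx": 0,"dy": 0,"dz": 0,"spin": 0}
    - {"dx": 0,"dy": 0,"dz": 0,"spin": 0}

```text
time: 11.0
tcp_pos: [0.6188, 0.1312, 0.0763]
tcp_rot: [180.0, -0.0, 1.9]
contact_force: [-0.5, -0.4, -3.0]
opening: 0.151
grip_force: 59.2
```

Request:
move_arm:
  commands:
    - {"dx": 0,"dy": 0,"dz": 1,"spin": 0}
    - {"dx": 0,"dy": 0,"dz": 1,"spin": 0}
    - {"dx": 0,"dy": 0,"dz": 1,"spin": 0}
    - {"dx": 0,"dy": 0,"dz": 0,"spin": 0}
    - {"dx": 0,"dy": 0,"dz": 0,"spin": 0}

```text
time: 11.62
tcp_pos: [0.6188, 0.1312, 0.0737]
tcp_rot: [180.0, -0.0, 1.9]
contact_force: [-1.9, -1.6, 1.0]
opening: 0.152
grip_force: 59.8
```

Request:
move_arm:
  commands:
    - {"dx": 0,"dy": 0,"dz": 1,"spin": 0}
    - {"dx": 0,"dy": 0,"dz": 1,"spin": 0}
    - {"dx": 0,"dy": 0,"dz": 1,"spin": 0}
    - {"dx": 0,"dy": 0,"dz": 0,"spin": 0}
    - {"dx": 0,"dy": 0,"dz": 0,"spin": 0}

```text
time: 12.25
tcp_pos: [0.6188, 0.1312, 0.0705]
tcp_rot: [180.0, -0.0, 1.9]
contact_force: [-3.4, -1.9, 4.7]
opening: 0.153
grip_force: 60.3
```

Request:
move_arm:
  commands:
    - {"dx": 0,"dy": 0,"dz": 1,"spin": 0}
    - {"dx": 0,"dy": 0,"dz": 1,"spin": 0}
    - {"dx": 0,"dy": 0,"dz": 0.5,"spin": 0}
    - {"dx": 0,"dy": 0,"dz": 0,"spin": 0}
    - {"dx": 0,"dy": 0,"dz": 0,"spin": 0}

```text
time: 12.88
tcp_pos: [0.6188, 0.1312, 0.0684]
tcp_rot: [180.0, -0.0, 1.9]
contact_force: [-4.6, -0.8, 7.2]
opening: 0.152
grip_force: 60.6
```

Request:
move_arm:
  commands:
    - {"dx": 0,"dy": 0,"dz": 0.5,"spin": 0}
    - {"dx": 0,"dy": 0,"dz": 0,"spin": 0}
    - {"dx": 0,"dy": 0,"dz": 0,"spin": 0}

```text
time: 13.25
tcp_pos: [0.6188, 0.1311, 0.068]
tcp_rot: [180.0, -0.0, 1.9]
contact_force: [-4.4, -1.4, 7.4]
opening: 0.15
grip_force: 60.7
```

Request:
move_arm:
  commands:
    - {"dx": 0,"dy": 0,"dz": 0.4,"spin": 0}
    - {"dx": 0,"dy": 0,"dz": 0.4,"spin": 0}
    - {"dx": 0,"dy": 0,"dz": 0,"spin": 0}
    - {"dx": 0,"dy": 0,"dz": 0,"spin": 0}

```text
time: 13.75
tcp_pos: [0.6188, 0.1312, 0.0677]
tcp_rot: [180.0, -0.0, 1.9]
contact_force: [-5.7, -2.3, 10.6]
opening: 0.156
grip_force: 61.1
```

Request:
move_arm:
  commands:
    - {"dx": 0,"dy": 0,"dz": 0.5,"spin": 0}
    - {"dx": 0,"dy": 0,"dz": 0,"spin": 0}
    - {"dx": 0,"dy": 0,"dz": 0,"spin": 0}
    - {"dx": 0,"dy": 0,"dz": 0,"spin": 0}

```text
time: 14.25
tcp_pos: [0.6189, 0.1312, 0.0676]
tcp_rot: [180.0, -0.0, 1.9]
contact_force: [-5.7, -3.1, 14.2]
opening: 0.152
grip_force: 61.5
```

At the rigid stop: 0.5 mm commanded gave only 0.1 mm of movement and 3.6 N more force. TCP height 67.6 mm matches the handle at 62 mm. Handing in.

```bash
python3 -c "
from h import *
print(arm.hand_in())"
```

```text
the job is handed in; nothing more can be done
None
```

The plate is on the pin and pressed to the platen's lower stop, held at about 14 N with the handle still gripped; the job is handed in, but it returned no verdict.

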